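# Nest the measuring cups from the drainer

### The job

The steel measuring cups have dried: put them away nested in the big two-eared cup, which stays standing where it is on the ledge. Take the medium cup (blue handle) from the sloping drainer and set it fully home and upright in the big cup, then do the same with the small cup (orange handle) inside the medium one. Lower each cup in rather than dropping it, and leave the egg cup, spice shaker and tea strainer where they are.

Things in the scene. Friction and masses are not known exactly. Their poses are not given: they have to be found in the camera images.
- large_mid (a point): Large steel cup, round, open at the top, loose, about 250 g: 112 mm across the rim, 92 mm across the foot, 60 mm tall, wall 3 mm, bottom 4 mm thick; two small wire ears on its sides, along its y, reach to 73 mm from the axis, 12 mm below the rim. This point is on its axis half-way up (30 mm above the foot); z points up out of the mouth. Stands upright on the ledge.
- medium_mid (a point): Medium steel cup, round, loose, about 120 g: 86 mm across the rim, 68 mm across the foot, 52 mm tall, wall 3 mm, bottom 4 mm. This point is on its axis half-way up (26 mm above the foot); z points out of the mouth, x towards its upright handle. Fully home in the large cup the two mid points coincide. At the start it leans 30 degrees on the drainer, mouth towards the robot, handle uphill.
- medium_grip (a point): Grip point on the medium cup's blue plastic handle, 42 mm from the cup's axis and 72 mm above medium_mid (along the cup's z). The handle is parallel to the cup's z: 14 mm wide along the cup's y, 10 mm along its x, 62 mm long, from 36 mm below to 26 mm above this point; a short steel strap joins it to the rim. Pinched across the 14 mm with the fingers along the cup's -z it leaves the bowl free to nest.
- small_mid (a point): Small steel cup, round, loose, about 80 g: 62 mm across the rim, 48 mm across the foot, 44 mm tall, wall 3 mm, bottom 4 mm. This point is on its axis half-way up (22 mm above the foot); axes as the medium cup's; leans on the drainer likewise. Fully home in the medium cup the two mid points coincide. Nest it with its handle a quarter turn or more from the medium's, to give the fingers room.
- small_grip (a point): Grip point on the small cup's orange plastic handle, 30 mm from the cup's axis and 68 mm above small_mid (along the cup's z). The handle is parallel to the cup's z: 14 mm wide along the cup's y, 10 mm along its x, 62 mm long, from 36 mm below to 26 mm above this point; a short steel strap joins it to the rim. Pinched across the 14 mm with the fingers along the cup's -z it leaves the bowl free to nest.
- rack: Fixed wooden drainer, 270 mm wide along its y, 115 mm deep, 95 mm tall; its board slopes 30 degrees, rising towards its +x; a lip 22 mm high at the lower edge (robot side) stops the cups. Origin under its centre, on the ledge. The medium cup stands 66 mm to its +y side, the small one 66 mm to its -y side. Lift a cup 50 mm or more along its own axis to clear the lip.
- eggcup: White ceramic egg cup, 54 mm across, 66 mm tall, loose bystander; origin at the centre of its underside.
- shaker: Spice shaker, clear plastic with a red lid, 54 mm across, 104 mm tall, loose bystander; origin at the centre of its underside.
- strainer: Aluminium tea strainer, bowl 72 mm across and 28 mm tall, thin handle reaching 154 mm from the bowl's axis along its +y, loose bystander; origin under the centre of the bowl.
There are look-alikes about, which are no part of the job. What is shaped like the part that bears large_mid but brown or purple is not meant.

How it is judged:
By the outcome, as a careful person would: the job done as asked, in the order asked, and still so for the second after the job is handed in, with the robot touching nothing.
It also fails if it takes over 61 s, if anything falls off the work surface, if the arm or the gripper's body presses on something with over 40 N, if the wrist force passes 120 N, or if a joint passes its speed limit or range.

### The arm

A 7-joint arm with a two-finger parallel gripper is mounted at the origin on the work surface. World frame = base frame: x ahead of the robot, y to its left, z up, the work surface at z = 0. Lengths are in m, angles in rad, forces in N, time in s.
With the tool pointing down it reaches from about 0.425 to 0.95 m from the base axis. Payload 16.7 kg.
Tool frame: the origin (TCP) lies on the centre line of the jaws, within the pads' length; the fingertips stand 11 mm ahead of it and the grasp point (between the pads) lies 8 mm behind it; z points along the fingers, y is the line along which they close (so a half turn about z gives the same grasp; the last joint's range is limited). The gripper opens to 94 mm and grips with 3 to 60 N. Pads are 16 mm wide; open, the fingers measure 119 mm over their backs; the gripper's body (75 mm by 177 mm) begins 78 mm behind the grasp point.
Start: joints at [-1.46, 0.426, 0.074, 1.606, -0.034, 1.111, -0.067], TCP at [0.173, 0.652, 0.216] pointing down, gripper open.
Joint ranges: [-2.85, 2.85], [-0.5, 2.14], [-1.23, 1.37], [0.21, 2.46], [-1.02, 4.16], [0.16, 2.05], [-2.73, 2.73]. Speed limits (rad/s): [1.89, 1.89, 2.39, 2.39, 3.01, 3.01, 3.01].

### API

Orientations are given as a unit quaternion [w, x, y, z].
In Python, from cell import arm gives the robot as it stands.
- The arm moves only by the tool servo_tool, never from a script. Its argument "steps" is a list of rows, each a list of 3 entries, a list of its own where there are three numbers: the shift along the tool's x, y, z in units of 25 mm (1.0 is 25 mm), then the turn about the tool's z in units of 5 degrees (1.0 is 5 degrees), then the finger opening in mm, from 0 to 94. A call has 1 to 10 rows; each row shifts and turns the commanded pose from where the row before left it, along the tool's axes as they then stand; what a row does not reach is not made up. A row lasts 1/10 s, in which the tool goes at most 50 mm and 8.59 degrees, less where a joint would pass 70% of its speed; a pose out of reach is approached as far as the arm can. A call is refused whole if a number of a shift passes 1 or a number of a turn 1, either way. A call with a gripper value outside its range is refused whole. The fingers move at their own pace and stop on an object; the grip force is fixed at half the most. Time passes only in rows, so rows that do not move let the fingers close. It gives the time, the measured TCP pose, the force, the opening and the grip force at its end, in the units of the state.
- arm.state(): the state, without advancing time (a new reading comes with each control period).
- arm.grab_frame(name): name is "scene" or "top" or "wrist"; returns a dict with "img" (384x512x3 uint8, red, green, blue), "mtx" (3x3 intrinsics, pixels), "k1" (the pictures are not rectified: a ray, as slopes to the right and down, at radius r is drawn at 1 + k1 r^2 times it, then the intrinsics apply), "R" (3x3) and "t" (3): a world point X has camera coordinates R X + t. Camera axes: x right, y down, z forward; pixel columns grow to the right and rows downward; lengths in m; the calibration is good to about 2 mm. A picture is of the moment at which its call begins. There is no depth.
- arm.sign_off(): hands the job in; it is judged then, once.
The state is a dict: "time_s": time; "joint_positions": joint angles; "qd": joint speeds; "joint_torque": joint torques, N m; "tcp_pos": TCP position; "ee_rot": TCP orientation; "ft_force": force on the tool from outside, world axes, zero at the start; "moment": the same for the moment, N m; "opening": finger opening in m; "grip_force": force on a finger pad.
Only numpy, scipy, OpenCV 4.12 (cv2) and the standard library are available. Lean on these libraries where they do the work, as an engineer would, in place of code of your own. Each camera call takes 0.05 s, during which the arm holds its last target. There are 200 camera calls.

## Working session

There is one attempt and no reset: what is moved stays moved. The work goes in short steps, Python scripts to look and compute and a tool call to move; the robot and the scene stay as the last step left them, time stands still between calls to the robot, and variables do not carry over. Pictures are saved under pics/ and viewed, at most 13 in all, crops included, and the job is handed in when it is done.

Besides the shell and the picture viewer there is one more tool, called after "Request:" in YAML: its name, and indented under it one key for each argument. servo_tool: Moves the arm, as the interface text tells. Its arguments: {"type":"object","properties":{"steps":{"type":"array"}},"required":["steps"]}

```bash
mkdir -p pics; ls; python3 - <<'E'
from cell import arm
import cv2,numpy as np,pickle
F={n:arm.grab_frame(n) for n in("scene","top","wrist")}
pickle.dump(F,open("f0.pkl","wb"))
for n in F: print(n,F[n]["mtx"].round(1).tolist(),F[n]["k1"],F[n]["R"].round(3).tolist(),F[n]["t"].round(3).tolist())
for n in("scene","top"): cv2.imwrite(f"pics/{n}0.png",cv2.resize(F[n]["img"][:,:,::-1],(800,600)))
print(arm.state())
E
```

```text
pics
scene [[395.4, 0.0, 262.2], [0.0, 395.4, 190.1], [0.0, 0.0, 1.0]] -0.08956013244233915 [[-0.127, 0.992, -0.011], [0.556, 0.063, -0.829], [-0.821, -0.112, -0.559]] [0.117, -0.231, 1.584]
top [[423.1, 0.0, 256.3], [0.0, 423.1, 191.7], [0.0, 0.0, 1.0]] 0.020469411794953228 [[0.057, -0.998, 0.005], [-0.978, -0.057, -0.2], [0.2, 0.007, -0.98]] [-0.076, 0.589, 1.105]
wrist [[335.2, 0.0, 254.9], [0.0, 335.2, 194.1], [0.0, 0.0, 1.0]] -0.08642528861676353 [[0.257, 0.967, -0.002], [0.941, -0.249, 0.231], [0.222, -0.061, -0.973]] [-0.674, -0.023, 0.39]
{'time_s': 0.15, 'joint_positions': array([-1.46051424,  0.42657217,  0.07385589,  1.60645439, -0.0341229 ,
        1.11081565, -0.0670972 ]), 'qd': array([-0.0005773 , -0.00166438,  0.00076201, -0.00024805,  0.0010928 ,
        0.00155257, -0.00014358]), 'joint_torque': array([ 4.56762864e-03, -9.36267185e+01,  3.66945349e+00, -4.54438055e+01,
       -4.87243035e-02,  1.76543434e-02,  1.32110677e-04]), 'tcp_pos': array([0.17331659, 0.65202319, 0.21594973]), 'ee_rot': array([-4.35542242e-05,  1.29545392e-01,  9.91573369e-01, -4.93526191e-04]), 'ft_force': array([ 0.35937862, -0.04026936, -0.78943576]), 'moment': array([-0.01905169, -0.06031103,  0.00236524]), 'grip_force': 0.0, 'opening': 0.09396419423560416}
```

View pics/scene0.png

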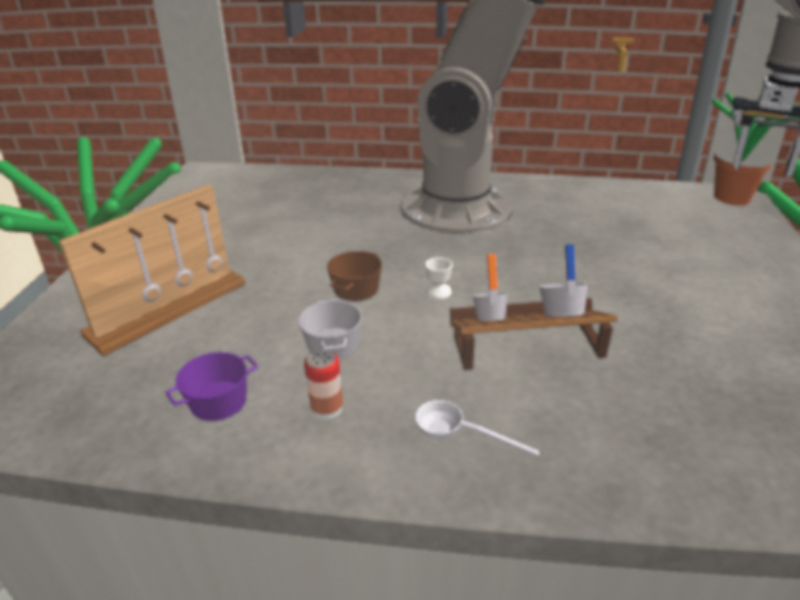

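View pics/top0.png

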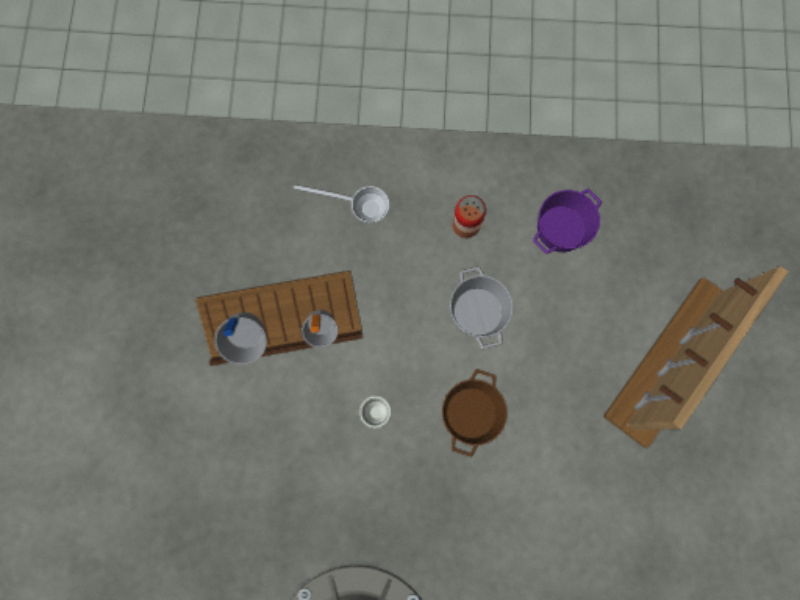

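Large-cup candidates in the top view are steel (480,305), purple (568,220) and brown (475,410). The steel one is the target, and in the scene view it sits at (330,325) behind the shaker. The medium's blue handle is at top (231,326) and scene (570,262). The small's orange handle is at top (315,323) and scene (492,272). Next I measure these and check the choice with an overlay crop.

```bash
cat > h.py <<'E'
import numpy as np,cv2
from scipy.optimize import least_squares
def proj(f,X):
    d=np.array([f["k1"],0,0,0,0.])
    return cv2.projectPoints(np.asarray(X,float).reshape(-1,1,3),cv2.Rodrigues(f["R"])[0],f["t"].reshape(3,1),f["mtx"],d)[0][:,0]
def blob(f,col,area=None):
    h=cv2.cvtColor(f["img"],cv2.COLOR_RGB2HSV); lo,hi={"b":((105,120,50),(125,255,255)),"o":((5,190,140),(16,255,255))}[col]
    m=cv2.inRange(h,lo,hi); n,l,s,c=cv2.connectedComponentsWithStats(m)
    i=1+np.argmax(s[1:,4]); return c[i],s[i],cv2.minAreaRect(np.argwhere(l==i)[:,::-1].astype(np.float32))
def tri(fs,uv,x0=(.5,.1,.1)):
    r=least_squares(lambda X:np.concatenate([proj(f,X)[0]-p for f,p in zip(fs,uv)]),x0); return r.x,np.abs(r.fun).max()
def ground(f,uv,z):
    r=least_squares(lambda q:proj(f,[q[0],q[1],z])[0]-uv,(.5,0)); return np.r_[r.x,z]
def ring(c,r,n=60): 
    a=np.linspace(0,2*np.pi,n); return np.c_[c[0]+r*np.cos(a),c[1]+r*np.sin(a),np.full(n,c[2])]
E
python3 - <<'E'
from h import *
import pickle
F=pickle.load(open("f0.pkl","rb")); T,S=F["top"],F["scene"]
for c in "bo":
    bt,bs=blob(T,c),blob(S,c); print(c,bt[0],bt[1],bs[0],bs[1],tri([T,S],[bt[0],bs[0]]))
k=.64
# rack yaw: board upper edge (z~.095), lip
for a,b,z in(((197,297),(350,272),.09),((210,363),(362,338),.04)):
    A,B=[ground(T,np.array(p)*k,z) for p in(a,b)]; print("edge",A,B,np.linalg.norm(A-B),"yaw",np.degrees(np.arctan2(*(-(A-B)[:2]*[1,-1])))); 
# large cup: fit rim by gradient magnitude on ring r=.056 z=.06
g=cv2.cvtColor(T["img"],cv2.COLOR_RGB2GRAY).astype(np.float32)
G=np.hypot(cv2.Sobel(g,5,1,0),cv2.Sobel(g,5,0,1)); G=cv2.GaussianBlur(G,(0,0),1)
c0=ground(T,np.array((481,305))*k,.06); best=max(((G[tuple(np.round(proj(T,ring(c0+[dx,dy,0],.056))).astype(int).T[::-1])].mean(),dx,dy) for dx in np.arange(-.015,.0151,.001) for dy in np.arange(-.015,.0151,.001)))
c=c0+[best[1],best[2],0]; print("large",c,best)
for n,p,z in(("egg",(375,411),.06),("shaker",(470,207),.1)): print(n,ground(T,np.array(p)*k,z))
x0,y0=120,150; im=cv2.resize(T["img"][y0:y0+130,x0:x0+225,::-1],None,fx=3.5,fy=3.5,interpolation=2)
for cc,r in((c,.056),(c-[0,0,.06],.046)): cv2.polylines(im,[np.int32((proj(T,ring(cc,r))-[x0,y0]+.5)*3.5)],True,(0,255,0),1)
S2=S["img"][185:235,175:400,::-1]; S2=cv2.resize(S2,None,fx=3.5,fy=3.5,interpolation=2)
for cc,r in((c,.056),): cv2.polylines(S2,[np.int32((proj(S,ring(cc,r))-[175,185]+.5)*3.5)],True,(0,255,0),1)
im=cv2.resize(np.vstack([im[:,:787],S2[:,:787]]),(760,600)); cv2.imwrite("pics/c1.png",im)
E
```

```text
b [146.93939394 208.93939394] [143 203   9  12  66] [364.64367816 167.34482759] [363 157   5  22  87] (array([0.51274451, 0.22625139, 0.15602691]), np.float64(0.3209033319677701))
o [201. 210.] [199 209   5   3  15] [314.52173913 171.73913043] [314 164   2  17  23] (array([0.5206337 , 0.094009  , 0.13785346]), np.float64(0.4138774064630866))
edge [0.57006774 0.30544711 0.09      ] [0.62923632 0.04775258 0.09      ] 0.26440005759231044 yaw 12.931400436532218
edge [0.46343063 0.2848101  0.04      ] [0.52271361 0.02227521 0.04      ] 0.26914501974894356 yaw 12.724544499420203
large [ 0.58734879 -0.18574549  0.06      ] (np.float32(82.14302), np.float64(-0.002999999999999989), np.float64(-0.001999999999999988))
egg [ 0.39628875 -0.00965658  0.06      ]
shaker [ 0.75566524 -0.15408686  0.1       ]
```

View pics/c1.png

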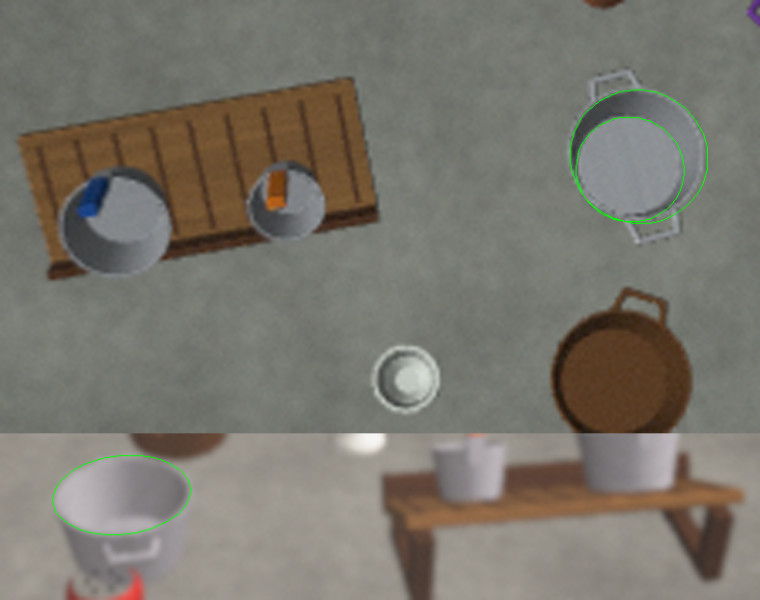

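The overlay ring sits on the steel cup's rim at (638,155) in the crop, and in the scene view too, so the choice holds. The orange mask was too strict, so I redo it.

```bash
sed -i 's/(5,190,140),(16,255,255)/(4,170,100),(17,255,255)/' h.py; cat >> h.py <<'E'
def rel(st,P,yaw=None):
    """shift in units (tool axes, pre-turn) from measured TCP to P; turn units to put tool y at world angle yaw"""
    from scipy.spatial.transform import Rotation as Ro
    w,x,y,z=st["ee_rot"]; M=Ro.from_quat([x,y,z,w]).as_matrix()
    a=np.degrees(np.arctan2(M[1,1],M[0,1]))
    t=None if yaw is None else (((a-yaw)+90)%180-90)/5
    return (M.T@(np.asarray(P)-st["tcp_pos"])/.025).round(2),"yangle",round(a,1),"turn",t
def boxfit(fs,col,c,yaw,tilt=30):
    """IoU fit of tilted handle box; returns centre, yaw"""
    from scipy.optimize import minimize
    ms=[]
    for f in fs:
        h=cv2.cvtColor(f["img"],cv2.COLOR_RGB2HSV); lo,hi={"b":((100,100,40),(128,255,255)),"o":((4,150,80),(18,255,255))}[col]
        b=blob(f,col)[1]; m=np.zeros(h.shape[:2],np.uint8); s=np.s_[b[1]-4:b[1]+b[3]+4,b[0]-4:b[0]+b[2]+4]; m[s]=cv2.inRange(h,lo,hi)[s]
        ms.append(cv2.GaussianBlur(m.astype(np.float32)/255,(0,0),.8))
    K=np.array([[i,j,k] for i in(-.005,.005) for j in(-.007,.007) for k in(-.031,.031)])
    def pts(p):
        y,t=p[3],np.radians(tilt); cz,sz=np.cos(y),np.sin(y)
        Rz=np.array([[cz,-sz,0],[sz,cz,0],[0,0,1]]); Ry=np.array([[np.cos(t),0,-np.sin(t)],[0,1,0],[np.sin(t),0,np.cos(t)]])
        return (Rz@Ry@K.T).T+p[:3]
    def cost(q):
        p=np.r_[q[:3]/100,q[3]/10]; e=0
        for f,m in zip(fs,ms):
            im=np.zeros(m.shape,np.uint8); hull=cv2.convexHull(proj(f,pts(p)).astype(np.float32))
            cv2.fillConvexPoly(im,np.int32(hull*16),1*255,cv2.LINE_AA,4); e+=np.abs(cv2.GaussianBlur(im.astype(np.float32)/255,(0,0),.8)-m).sum()/m.sum()
        return e
    r=minimize(cost,np.r_[np.array(c)*100,yaw*10],method="Nelder-Mead",options=dict(initial_simplex=np.r_[np.array(c)*100,yaw*10]+np.vstack([np.zeros(4),np.diag([.5,.5,.5,2.])]),maxiter=400))
    return r.x[:3]/100,np.degrees(r.x[3]/10),r.fun
E
python3 - <<'E'
from h import *
import pickle
from cell import arm
F=pickle.load(open("f0.pkl","rb")); T,S=F["top"],F["scene"]; yaw=np.radians(12.8)
a=np.array([-.5*np.cos(yaw),-.5*np.sin(yaw),.866]); yr=np.array([-np.sin(yaw),np.cos(yaw),0])
for c in "bo":
    bt,bs=blob(T,c),blob(S,c); p=tri([T,S],[bt[0],bs[0]]); print(c,bt[1],bs[1],p,boxfit([T,S],c,p[0],yaw)); g=p[0]+.005*a; print("grip",g,"y_rack",g@yr)
    print(rel(arm.state(),g-[0,0,.008],102.8))
E
```

```text
b [143 203   9  12  66] [363 157   5  22  87] (array([0.51274451, 0.22625139, 0.15602691]), np.float64(0.3209033319677701)) (array([0.51257917, 0.22645001, 0.153991  ]), np.float64(25.234578637178526), np.float64(1.3807365894317627))
grip [0.51030664 0.22569751 0.16035691] y_rack 0.10703111688039246
(array([-17.41, -13.02,   2.56]), 'yangle', np.float64(75.1), 'turn', np.float64(-5.537329821526461))
o [199 202   5  11  45] [313 163   4  21  68] (array([0.52829668, 0.09416839, 0.1385565 ]), np.float64(0.31564284228284123)) (array([0.53218187, 0.09570688, 0.13539582]), np.float64(22.306284617661575), np.float64(1.9807047843933105))
grip [0.52585881 0.09361452 0.1428865 ] y_rack -0.02521509045332026
(array([-19.37, -17.96,   3.26]), 'yangle', np.float64(75.1), 'turn', np.float64(-5.537329821526461))
```

The handles are 132.3 mm apart along the rack's y (132 expected), so the measurements hold. The tool can't tilt. I'll therefore pinch each handle vertically, rock the cup upright on the bare ledge, then re-grip it and nest it.

Request:
servo_tool:
  steps:
    - [[0,0,-0.2],-0.92,94]
    - [[0,0,-0.2],-0.92,80]
    - [[0,0,-0.2],-0.92,60]
    - [[0,0,-0.2],-0.92,50]
    - [[0,0,-0.2],-0.93,50]
    - [[0,0,0],-0.93,50]

```text
time_s: 0.75
tcp_pos: [0.1735, 0.6524, 0.2419]
ee_rot: [0.0, -0.113, 0.994, 0.0]
ft_force: [-0.2, -0.6, -0.7]
opening: 0.0577
grip_force: 0.0
```

Request:
servo_tool:
  steps:
    - [[-0.47,-0.98,0],0,50]
    - [[-0.47,-0.98,0],0,50]
    - [[-0.47,-0.98,0],0,50]
    - [[-0.47,-0.98,0],0,50]
    - [[-0.47,-0.98,0],0,50]
    - [[-0.47,-0.98,0],0,50]
    - [[-0.47,-0.98,0],0,50]
    - [[-0.47,-0.98,0],0,50]
    - [[-0.47,-0.98,0],0,50]
    - [[-0.47,-0.98,0],0,50]

```text
time_s: 1.75
tcp_pos: [0.3428, 0.4384, 0.2414]
ee_rot: [-0.0, -0.112, 0.994, -0.0]
ft_force: [0.2, -0.5, -0.0]
opening: 0.0501
grip_force: 0.0
```

Request:
servo_tool:
  steps:
    - [[-0.47,-0.98,0],0,50]
    - [[-0.47,-0.98,0],0,50]
    - [[-0.47,-0.98,0],0,50]
    - [[-0.47,-0.98,0],0,50]
    - [[-0.47,-0.98,0],0,50]
    - [[-0.47,-0.98,0],0,50]
    - [[-0.47,-0.98,0],0,50]
    - [[0,0,0],0,50]
    - [[0,0,0],0,50]

```text
time_s: 2.65
tcp_pos: [0.4606, 0.2902, 0.2414]
ee_rot: [-0.0, -0.111, 0.994, -0.0]
ft_force: [-1.2, -0.2, 0.6]
opening: 0.0495
grip_force: 0.0
```

```bash
python3 - <<'E'
from h import *
from cell import arm
import cv2
f=arm.grab_frame("wrist"); s=arm.state(); cv2.imwrite("pics/w1.png",f["img"][:,:,::-1])
g=np.array([.5103,.2257,.1604]); print(s["time_s"],s["tcp_pos"],rel(s,g-[0,0,.008],102.8))
m=cv2.inRange(cv2.cvtColor(f["img"],cv2.COLOR_RGB2HSV),(105,120,50),(125,255,255)); print(m.sum()/255)
b=blob(f,"b"); yaw=np.radians(12.8); a=np.array([-.5*np.cos(yaw),-.5*np.sin(yaw),.866])
print(b, "pred centre",proj(f,g-.005*a), "ends",proj(f,[g+.026*a,g-.036*a]))
E
```

```text
2.7 [0.46014997 0.29085843 0.24136806] (array([-1.38, -2.99,  3.56]), 'yangle', np.float64(102.8), 'turn', np.float64(0.004059214464874117))
404.0
(array([159.03712871, 243.29950495]), array([145, 235,  30,  20, 404], dtype=int32), ((158.61856079101562, 242.60824584960938), (28.4296932220459, 16.651676177978516), 23.962491989135742)) pred centre [[163.47456813 247.8586592 ]] ends [[152.26922727 242.11418082]
 [172.49634908 252.46502105]]
```

View pics/w1.png

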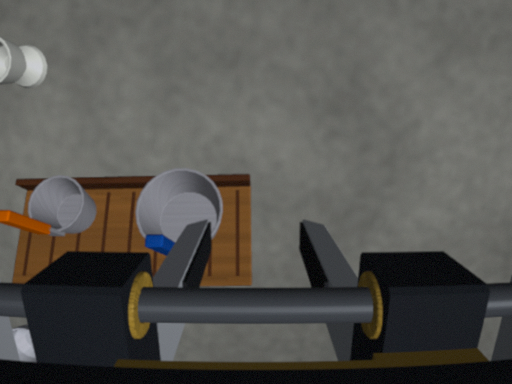

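The wrist view shows the rack square to the tool. The blue handle is at (160,243), partly hidden behind the left finger, and the prediction agrees. I move above it and check again.

Request:
servo_tool:
  steps:
    - [[-0.35,-0.75,0],0,50]
    - [[-0.35,-0.75,0],0,50]
    - [[-0.35,-0.75,0],0,50]
    - [[-0.33,-0.74,0],0,50]
    - [[0,0,0.5],0,50]
    - [[0,0,0],0,50]

```text
time_s: 3.3
tcp_pos: [0.5096, 0.2258, 0.2274]
ee_rot: [-0.001, -0.112, 0.994, -0.0]
ft_force: [-1.0, -0.2, -0.7]
opening: 0.05
grip_force: 0.0
```

```bash
python3 - <<'E'
from h import *
from cell import arm
import pickle
f=arm.grab_frame("wrist"); s=arm.state(); pickle.dump(f,open("fw.pkl","wb"))
F=pickle.load(open("f0.pkl","rb"))
g=np.array([.5103,.2257,.1604]); print(s["time_s"],s["tcp_pos"],rel(s,g-[0,0,.008],102.8))
b=blob(f,"b"); yaw=np.radians(12.8); a=np.array([-.5*np.cos(yaw),-.5*np.sin(yaw),.866]); c=g-.005*a
print(b[0],b[1], "pred centre",proj(f,c), "ends",proj(f,[g+.026*a,g-.036*a]))
print(tri([f,F["top"],F["scene"]],[b[0],blob(F["top"],"b")[0],blob(F["scene"],"b")[0]]))
print(boxfit([f],"b",c,yaw),boxfit([f,F["top"],F["scene"]],"b",c,yaw),c)
cv2.imwrite("pics/w2.png",f["img"][150:330,100:400,::-1])
E
```

```text
3.35 [0.50958621 0.22623722 0.22808013] (array([-0.03, -0.03,  3.03]), 'yangle', np.float64(102.9), 'turn', np.float64(0.01916908905745345))
[254.53297683 209.23351159] [245 195  20  31 561] pred centre [[253.9734853  213.54521381]] ends [[253.82587384 202.45497652]
 [254.0896965  222.26406674]]
(array([0.51018563, 0.22612464, 0.15417641]), np.float64(1.1687484142000528))
(array([0.52108768, 0.22865006, 0.12044514]), np.float64(13.31227355819764), np.float64(0.032251276075839996)) (array([0.5133251 , 0.22771326, 0.15068721]), np.float64(18.32275572743803), np.float64(1.6872339248657227)) [0.51273787 0.22625387 0.15607   ]
```

View pics/w2.png

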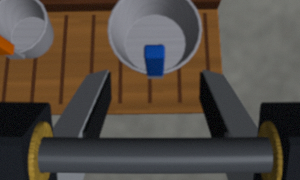

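The handle is centred between the fingers at crop (154,60) and the yaw checks out. I descend, grip and lift along the cup's axis.

Request:
servo_tool:
  steps:
    - [[0,0,0.8],0,50]
    - [[0,0,0.8],0,50]
    - [[0,0,0.8],0,50]
    - [[0,0,0.65],0,50]
    - [[0,0,0],0,50]
    - [[0,0,0],0,20]
    - [[0,0,0],0,0]
    - [[0,0,0],0,0]
    - [[0,0,0],0,0]
    - [[0,0,0],0,0]

```text
time_s: 4.35
tcp_pos: [0.5109, 0.2254, 0.1531]
ee_rot: [0.0, -0.112, 0.994, 0.0]
ft_force: [-3.1, -0.7, 3.9]
opening: 0.0138
grip_force: 30.4
```

Request:
servo_tool:
  steps:
    - [[0,0,0],0,0]
    - [[0.1,0,-0.17],0,0]
    - [[0.25,0,-0.43],0,0]
    - [[0.25,0,-0.43],0,0]
    - [[0.25,0,-0.43],0,0]
    - [[0.25,0,-0.43],0,0]
    - [[0.25,0,-0.43],0,0]
    - [[0.25,0,-0.43],0,0]
    - [[0.2,0,-0.35],0,0]
    - [[0,0,0],0,0]

```text
time_s: 5.35
tcp_pos: [0.4668, 0.2155, 0.2316]
ee_rot: [0.001, -0.112, 0.994, 0.001]
ft_force: [0.0, 0.6, -1.2]
opening: 0.0137
grip_force: 30.0
```

Request:
servo_tool:
  steps:
    - [[0,0.5,0],0,0]
    - [[0,1,0],0,0]
    - [[0,1,0],0,0]
    - [[0,1,0],0,0]
    - [[0,1,0],0,0]
    - [[0,1,0],0,0]
    - [[0,1,0],0,0]
    - [[0,1,0],0,0]
    - [[0,1,0],0,0]
    - [[0,0,0],0,0]

```text
time_s: 6.35
tcp_pos: [0.4174, 0.4266, 0.2289]
ee_rot: [-0.001, -0.114, 0.994, 0.0]
ft_force: [-0.5, -0.4, -2.0]
opening: 0.0135
grip_force: 30.0
```

Request:
servo_tool:
  steps:
    - [[0,0,0.8],0,0]
    - [[0,0,0.8],0,0]
    - [[0,0,0.8],0,0]
    - [[0,0,0.8],0,0]
    - [[0,0,0.6],0,0]
    - [[0,0,0.4],0,0]
    - [[0,0,0],0,0]
    - [[0,0,0],0,0]

```text
time_s: 7.15
tcp_pos: [0.4199, 0.4227, 0.1256]
ee_rot: [0.0, -0.112, 0.994, 0.0]
ft_force: [-0.0, -0.7, -0.8]
opening: 0.0137
grip_force: 30.0
```

```bash
python3 - <<'E'
from h import *
from cell import arm
f=arm.grab_frame("scene"); s=arm.state(); print(s["tcp_pos"],s["ft_force"])
u=proj(f,s["tcp_pos"])[0].astype(int); print(u)
cv2.imwrite("pics/s3.png",cv2.resize(f["img"][u[1]-70:u[1]+50,u[0]-80:u[0]+80,::-1],None,fx=3,fy=3))
E
```

```text
[0.42008749 0.42281858 0.12592253] [-0.10311212  0.19213967 -1.75386207]
[429 164]
```

View pics/s3.png

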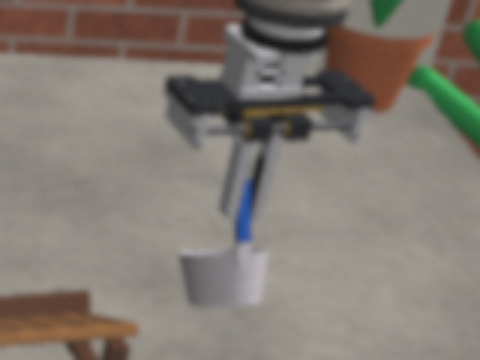

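The cup hangs from the pinched handle at crop (245,210), still tilted and clear of the rack. Now I lower it to contact and rock it upright.

Request:
servo_tool:
  steps:
    - [[0,0,0.2],0,0]
    - [[0,0,0.2],0,0]
    - [[0,0,0.1],0,0]
    - [[0,0,0],0,0]

```text
time_s: 7.6
tcp_pos: [0.4216, 0.4239, 0.1148]
ee_rot: [0.002, -0.111, 0.994, 0.002]
ft_force: [1.5, -0.8, 23.1]
opening: 0.014
grip_force: 30.0
```

Request:
servo_tool:
  steps:
    - [[-0.22,0,0.04],0,0]
    - [[-0.21,0,0.04],0,0]
    - [[-0.21,0,0.06],0,0]
    - [[-0.21,0,0.06],0,0]
    - [[-0.2,0,0.08],0,0]
    - [[-0.2,0,0.08],0,0]

```text
time_s: 8.2
tcp_pos: [0.4513, 0.4301, 0.1049]
ee_rot: [0.001, -0.111, 0.994, 0.001]
ft_force: [1.5, -0.5, 12.1]
opening: 0.0139
grip_force: 30.0
```

Request:
servo_tool:
  steps:
    - [[-0.2,0,0.09],0,0]
    - [[-0.19,0,0.09],0,0]
    - [[-0.19,0,0.11],0,0]
    - [[-0.19,0,0.11],0,0]
    - [[-0.18,0,0.12],0,0]
    - [[-0.17,0,0.12],0,0]
    - [[0,0,0],0,0]

```text
time_s: 8.9
tcp_pos: [0.4791, 0.4362, 0.0884]
ee_rot: [0.001, -0.111, 0.994, 0.001]
ft_force: [2.9, 0.0, 7.8]
opening: 0.014
grip_force: 30.0
```

```bash
python3 - <<'E'
from h import *
from cell import arm
f=arm.grab_frame("scene"); w=arm.grab_frame("wrist"); s=arm.state(); print(s["tcp_pos"],s["ft_force"])
u=proj(f,s["tcp_pos"])[0].astype(int); print(u)
cv2.imwrite("pics/s4.png",np.hstack([cv2.resize(f["img"][u[1]-40:u[1]+50,u[0]-40:u[0]+50,::-1],None,fx=4,fy=4),cv2.resize(w["img"][:,:,::-1],None,fx=.8,fy=.9375)]))
E
```

```text
[0.47888055 0.43619501 0.08855049] [3.83336832 1.24294195 4.86990715]
[435 186]
```

View pics/s4.png

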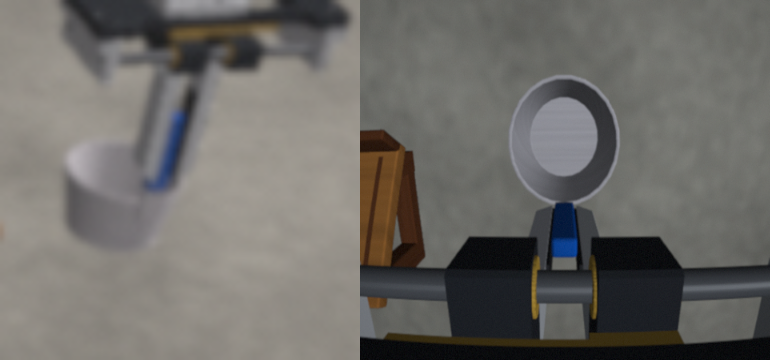

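The cup looks upright. Its rim is centred at (565,140) in the wrist half, with the handle between the fingers at (565,228). I release to let it sit flat, re-grip, and measure the rim centre in the tool frame.

Request:
servo_tool:
  steps:
    - [[0,0,0],0,20]
    - [[0,0,0],0,30]
    - [[0,0,0],0,30]
    - [[0,0,0],0,30]
    - [[0,0,0],0,10]
    - [[0,0,0],0,0]
    - [[0,0,0],0,0]
    - [[0,0,0],0,0]

```text
time_s: 9.8
tcp_pos: [0.4775, 0.4356, 0.0877]
ee_rot: [-0.0, -0.112, 0.994, -0.0]
ft_force: [0.6, 0.1, -0.8]
opening: 0.0138
grip_force: 30.0
```

```bash
cat >> h.py <<'E'
def ringfit(f,c0,r,span=.012):
    g=cv2.cvtColor(f["img"],cv2.COLOR_RGB2GRAY).astype(np.float32)
    G=cv2.GaussianBlur(np.hypot(cv2.Sobel(g,5,1,0),cv2.Sobel(g,5,0,1)),(0,0),1); G=np.minimum(G,np.percentile(G,95)); R=np.arange(-span,span+1e-6,.001)
    def sc(c):
        u=np.round(proj(f,ring(c,r,90))).astype(int); ok=(u[:,0]>=0)&(u[:,0]<512)&(u[:,1]>=0)&(u[:,1]<384); return G[u[ok,1],u[ok,0]].mean()
    b=max((sc(c0+[x,y,0]),x,y) for x in R for y in R); return c0+[b[1],b[2],0],b
E
python3 - <<'E'
from h import *
from cell import arm
from scipy.spatial.transform import Rotation as Ro
w=arm.grab_frame("wrist");t=arm.grab_frame("top"); s=arm.state(); p=s["tcp_pos"]; print(s["time_s"],p,s["ft_force"],s["opening"])
q=s["ee_rot"]; M=Ro.from_quat([q[1],q[2],q[3],q[0]]).as_matrix()
c0=p+M[:,0]*.042; c0[2]=.052
for f,n in((w,"w"),(t,"t")):
    c,b=ringfit(f,c0,.043); print(n,c,b,"tool-frame mm",(M.T@(c-p)*1e3).round(1))
for z in (.05,.053): print(z,ringfit(w,np.r_[c0[:2],z],.043)[1])
L=np.array([.5873,-.1855,.06]); print("large top",ringfit(t,L,.056),"scene",ringfit(arm.grab_frame("scene"),L,.056))
E
```

```text
9.9 [0.47751283 0.43554233 0.08764685] [-0.47354809 -0.60666649 -1.16010925] 0.013803636653017273
w [0.43555838 0.42622927 0.052     ] (np.float32(53.145897), np.float64(-0.0009999999999999905), np.float64(1.0408340855860843e-17)) tool-frame mm [43.   0.2 35.7]
t [0.43755838 0.42622927 0.052     ] (np.float32(75.81665), np.float64(0.0010000000000000113), np.float64(1.0408340855860843e-17)) tool-frame mm [41.  -0.2 35.7]
0.05 (np.float32(63.365875), np.float64(-0.0009999999999999905), np.float64(0.0010000000000000113))
0.053 (np.float32(47.28458), np.float64(-0.0009999999999999905), np.float64(1.0408340855860843e-17))
large top (array([ 0.5903, -0.1835,  0.06  ]), (np.float32(63.585335), np.float64(0.003000000000000013), np.float64(0.002000000000000012))) scene (array([ 0.5883, -0.1845,  0.06  ]), (np.float32(73.652504), np.float64(0.0010000000000000113), np.float64(0.0010000000000000113)))
```

The cup's axis is at tool +x 42 mm, as it should be, and seated TCP z is .0876, so home in the large cup will be .0916. I lift it and turn its handle by −110° on the way up, so the small cup can go in without turning.

Request:
servo_tool:
  steps:
    - [[0,0,-0.4],0,0]
    - [[0,0,-0.8],0,0]
    - [[0,0,-1],1,0]
    - [[0,0,-1],1,0]
    - [[0,0,-1],1,0]
    - [[0,0,-1],1,0]
    - [[0,0,-1],1,0]
    - [[0,0,-1],1,0]
    - [[0,0,-0.8],1,0]
    - [[0,0,0],1,0]

```text
time_s: 10.95
tcp_pos: [0.4784, 0.4362, 0.2917]
ee_rot: [0.001, 0.237, 0.972, 0.002]
ft_force: [-0.1, 0.3, -1.5]
opening: 0.0139
grip_force: 30.0
```

Request:
servo_tool:
  steps:
    - [[0,0,0],1,0]
    - [[0,0,0],1,0]
    - [[0,0,0],1,0]
    - [[0,0,0],1,0]
    - [[0,0,0],1,0]
    - [[0,0,0],1,0]
    - [[0,0,0],1,0]
    - [[0,0,0],1,0]
    - [[0,0,0],1,0]
    - [[0,0,0],1,0]

```text
time_s: 11.95
tcp_pos: [0.4774, 0.4355, 0.2885]
ee_rot: [-0.0, 0.625, 0.78, 0.0]
ft_force: [-0.5, 0.1, -1.3]
opening: 0.0139
grip_force: 30.0
```

Request:
servo_tool:
  steps:
    - [[0,0,0],1,0]
    - [[0,0,0],1,0]
    - [[0,0,0],1,0]
    - [[0,0,0],1,0]
    - [[0,0,0],0,0]

```text
time_s: 12.45
tcp_pos: [0.4774, 0.4356, 0.2883]
ee_rot: [-0.0, 0.751, 0.661, 0.0]
ft_force: [0.6, 0.1, -0.5]
opening: 0.0139
grip_force: 30.0
```

```bash
cat >> h.py <<'E'
def toolM(s):
    from scipy.spatial.transform import Rotation as Ro
    q=s["ee_rot"]; return Ro.from_quat([q[1],q[2],q[3],q[0]]).as_matrix()
E
python3 - <<'E'
from h import *
from cell import arm
s=arm.state(); M=toolM(s); print(s["time_s"],s["tcp_pos"],s["joint_positions"].round(2),s["opening"])
L=np.array([.5885,-.1845,.0]); P=L-M[:,0]*.042; P[2]=s["tcp_pos"][2]; print(P,rel(s,P))
E
```

```text
12.45 [0.47739851 0.43558962 0.28834463] [-1.23  0.35  0.52  1.61 -0.18  1.22 -0.8 ] 0.01390150870580427
[ 0.58317877 -0.22616154  0.28834463] (array([-2.572e+01,  7.550e+00, -1.000e-02]), 'yangle', np.float64(-7.3), 'turn', None)
```

Request:
servo_tool:
  steps:
    - [[-0.5,0.15,0],0,0]
    - [[-1,0.3,0],0,0]
    - [[-1,0.3,0],0,0]
    - [[-1,0.3,0],0,0]
    - [[-1,0.3,0],0,0]
    - [[-1,0.3,0],0,0]
    - [[-1,0.3,0],0,0]
    - [[-1,0.3,0],0,0]
    - [[-1,0.3,0],0,0]
    - [[-1,0.3,0],0,0]

```text
time_s: 13.45
tcp_pos: [0.5184, 0.1883, 0.288]
ee_rot: [-0.0, 0.75, 0.662, 0.0]
ft_force: [1.6, 0.1, -0.9]
opening: 0.014
grip_force: 30.0
```

Request:
servo_tool:
  steps:
    - [[-1,0.3,0],0,0]
    - [[-1,0.3,0],0,0]
    - [[-1,0.3,0],0,0]
    - [[-1,0.3,0],0,0]
    - [[-1,0.3,0],0,0]
    - [[-1,0.3,0],0,0]
    - [[-1,0.3,0],0,0]
    - [[-1,0.3,0],0,0]
    - [[-1,0.3,0],0,0]
    - [[-1,0.3,0],0,0]

```text
time_s: 14.45
tcp_pos: [0.5609, -0.0688, 0.288]
ee_rot: [-0.0, 0.75, 0.662, 0.0]
ft_force: [0.1, -0.1, -0.2]
opening: 0.0139
grip_force: 30.0
```

Request:
servo_tool:
  steps:
    - [[-1,0.3,0],0,0]
    - [[-1,0.3,0],0,0]
    - [[-1,0.3,0],0,0]
    - [[-1,0.3,0],0,0]
    - [[-0.9,0.3,0],0,0]
    - [[-0.5,0,0],0,0]
    - [[0,0,0],0,0]
    - [[0,0,0],0,0]

```text
time_s: 15.25
tcp_pos: [0.5814, -0.2047, 0.2878]
ee_rot: [-0.0, 0.75, 0.661, 0.0]
ft_force: [-0.1, -0.2, -1.1]
opening: 0.0139
grip_force: 30.0
```

```bash
python3 - <<'E'
from h import *
from cell import arm
w=arm.grab_frame("wrist"); s=arm.state(); M=toolM(s); print(s["time_s"],s["tcp_pos"],s["joint_positions"].round(2),s["opening"],s["ft_force"].round(1))
L=np.array([.5885,-.1845,.06]); P=L-M[:,0]*.042; P[2]=.0916; print(P,rel(s,P))
print("large wrist",ringfit(w,L,.056)); p=s["tcp_pos"]; c=p+M[:,0]*.042+[0,0,-.0356]; c2,b=ringfit(w,c,.043); print("med tool mm",M.T@(c2-p)*1e3,b)
im=w["img"][:,:,::-1].copy()
cv2.polylines(im,[np.int32(proj(w,ring(L,.056)))],True,(0,255,0),1); cv2.polylines(im,[np.int32(proj(w,ring(c,.043)))],True,(0,0,255),1); cv2.imwrite("pics/w5.png",im)
E
```

```text
15.3 [ 0.58172587 -0.20404438  0.28774936] [-0.38  0.35  0.8   1.69 -0.26  1.22  0.36] 0.013539480070582505 [-0.2 -0.6 -2.2]
[ 0.58328766 -0.2261753   0.0916    ] (array([-0.88,  0.17,  7.85]), 'yangle', np.float64(-7.1), 'turn', None)
large wrist (array([ 0.5855, -0.1855,  0.06  ]), (np.float32(43.599716), np.float64(-0.0029999999999999923), np.float64(-0.0009999999999999905)))
med tool mm [37.50645759 -3.46962323 35.59676658] (np.float32(54.116966), np.float64(-0.003999999999999993), np.float64(-0.003999999999999993))
```

View pics/w5.png

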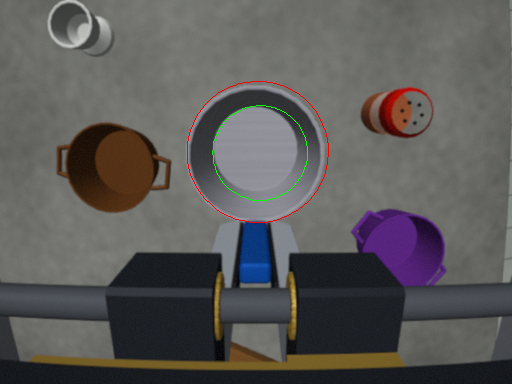

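The red ring matches the medium's rim at (258,152), centred over the hidden large cup. The brown, purple and shaker items are well clear. I shift and lower.

Request:
servo_tool:
  steps:
    - [[-0.44,0.08,0],0,0]
    - [[-0.44,0.09,0],0,0]
    - [[0,0,0.5],0,0]
    - [[0,0,0.9],0,0]
    - [[0,0,0.9],0,0]
    - [[0,0,0.9],0,0]
    - [[0,0,0.9],0,0]
    - [[0,0,0.6],0,0]
    - [[0,0,0.4],0,0]
    - [[0,0,0],0,0]

```text
time_s: 16.3
tcp_pos: [0.5829, -0.2273, 0.1591]
ee_rot: [-0.001, 0.75, 0.661, -0.001]
ft_force: [0.5, -0.5, -0.7]
opening: 0.0135
grip_force: 30.0
```

Request:
servo_tool:
  steps:
    - [[0,0,0.4],0,0]
    - [[0,0,0.4],0,0]
    - [[0,0,0.4],0,0]
    - [[0,0,0.4],0,0]
    - [[0,0,0.4],0,0]
    - [[0,0,0.3],0,0]
    - [[0,0,0],0,0]

```text
time_s: 17.0
tcp_pos: [0.5829, -0.2272, 0.1015]
ee_rot: [-0.001, 0.75, 0.661, -0.001]
ft_force: [-0.1, 0.5, -1.0]
opening: 0.014
grip_force: 30.0
```

```bash
python3 - <<'E'
from h import *
from cell import arm
s=arm.state(); M=toolM(s); print(s["time_s"],s["tcp_pos"],s["opening"],s["ft_force"].round(1))
P=np.array([.5885,-.1845,.06])-M[:,0]*.042; P[2]=.0916; print(P,rel(s,P))
E
```

```text
17.0 [ 0.5828785  -0.227187    0.10154728] 0.014030293009610442 [-0.1  0.5 -1. ]
[ 0.583242   -0.22616957  0.0916    ] (array([0.04, 0.01, 0.4 ]), 'yangle', np.float64(-7.2), 'turn', None)
```

Request:
servo_tool:
  steps:
    - [[0.04,0,0.1],0,0]
    - [[0,0,0.1],0,0]
    - [[0,0,0.08],0,0]
    - [[0,0,0.06],0,0]
    - [[0,0,0.04],0,0]
    - [[0,0,0],0,0]

```text
time_s: 17.6
tcp_pos: [0.5835, -0.2264, 0.0932]
ee_rot: [-0.0, 0.75, 0.661, -0.0]
ft_force: [-0.5, 0.1, -0.2]
opening: 0.0139
grip_force: 30.0
```

Request:
servo_tool:
  steps:
    - [[0,0,0.04],0,0]
    - [[0,0,0.04],0,0]
    - [[0,0,0.04],0,0]
    - [[0,0,0],0,0]

```text
time_s: 18.0
tcp_pos: [0.5837, -0.2269, 0.0914]
ee_rot: [0.0, 0.75, 0.661, 0.0]
ft_force: [-6.1, 1.0, 18.5]
opening: 0.0141
grip_force: 30.0
```

It makes contact exactly at the home height. I open, rise and check the seating.

Request:
servo_tool:
  steps:
    - [[0,0,-0.04],0,0]
    - [[0,0,0],0,18]
    - [[0,0,0],0,26]
    - [[0,0,0],0,34]
    - [[0,0,0],0,34]
    - [[0,0,-0.3],0,34]
    - [[0,0,-0.7],0,34]
    - [[0,0,-1],0,34]
    - [[0,0,-1],0,34]
    - [[0,0,-1],0,34]

```text
time_s: 19.0
tcp_pos: [0.5835, -0.2267, 0.1937]
ee_rot: [0.0, 0.75, 0.661, 0.0]
ft_force: [-0.1, 0.4, -0.3]
opening: 0.0336
grip_force: 0.0
```

Request:
servo_tool:
  steps:
    - [[0,0,-1],0,40]
    - [[0.4,0,-1],-1,50]
    - [[0.8,0,0],-1,50]
    - [[0.8,0,0],-1,50]
    - [[0.8,0,0],-1,50]
    - [[0.8,0,0],-1,50]
    - [[0.5,0,0],-1,50]
    - [[0,0,0],-1,50]
    - [[0,0,0],-1,50]
    - [[0,0,0],-1,50]

```text
time_s: 20.0
tcp_pos: [0.5736, -0.1255, 0.2428]
ee_rot: [0.001, 0.438, 0.899, 0.0]
ft_force: [0.1, -1.1, -0.1]
opening: 0.05
grip_force: 0.0
```

Request:
servo_tool:
  steps:
    - [[0,0,0],-1,50]
    - [[0,0,0],-1,50]
    - [[0,0,0],-1,50]
    - [[0,0,0],-1,50]
    - [[0,0,0],-1,50]
    - [[0,0,0],-1,50]
    - [[0,0,0],-1,50]
    - [[0,0,0],-1,50]
    - [[0,0,0],-1,50]
    - [[0,0,0],-1,50]

```text
time_s: 21.0
tcp_pos: [0.5736, -0.1258, 0.2428]
ee_rot: [0.001, 0.018, 1.0, -0.0]
ft_force: [0.5, -0.6, -0.8]
opening: 0.0496
grip_force: 0.0
```

Request:
servo_tool:
  steps:
    - [[0,0,0],-1,50]
    - [[0,0,0],-1,50]
    - [[0,0,0],-1,50]
    - [[0,0,0],0,50]

```text
time_s: 21.4
tcp_pos: [0.5736, -0.1258, 0.2427]
ee_rot: [0.001, -0.112, 0.994, -0.0]
ft_force: [0.3, 0.0, -0.5]
opening: 0.0501
grip_force: 0.0
```

```bash
python3 - <<'E'
from h import *
from cell import arm
import pickle
t,f=arm.grab_frame("top"),arm.grab_frame("scene"); s=arm.state(); print(s["time_s"],s["tcp_pos"],s["joint_positions"].round(2))
pickle.dump((t,f),open("f2.pkl","wb"))
yaw=np.radians(12.8); a=np.array([-.5*np.cos(yaw),-.5*np.sin(yaw),.866])
bt,bs=blob(t,"o"),blob(f,"o"); print(bt[1],bs[1]); p,e=tri([t,f],[bt[0],bs[0]]); g=p+.005*a; print("small grip",g,e); print(rel(s,g+[0,0,.06],102.8))
u=proj(t,[.5885,-.1845,.03])[0].astype(int); v=proj(f,[.5885,-.1845,.03])[0].astype(int)
cr=lambda i,u:cv2.resize(i["img"][u[1]-45:u[1]+45,u[0]-45:u[0]+45,::-1],(390,390))
cv2.imwrite("pics/c6.png",np.hstack([cr(t,u),cr(f,v)]))
E
```

```text
21.5 [ 0.57364843 -0.12561406  0.24220994] [-0.22  0.27  0.4   1.8  -0.12  1.1   2.01]
[199 202   5  11  45] [313 164   4  20  66]
small grip [0.52596951 0.09367152 0.14219763] 0.33074652607189137
(array([-0.06,  8.98,  1.6 ]), 'yangle', np.float64(102.6), 'turn', np.float64(-0.03350845925436659))
```

View pics/c6.png

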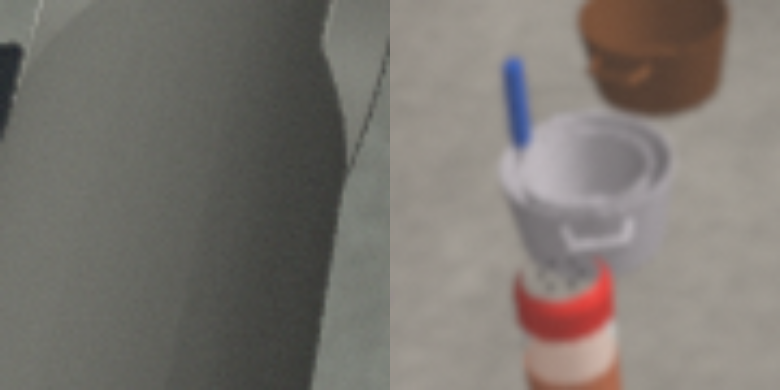

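In the scene half, the medium cup is nested upright at (590,165) with its handle at (515,105). The arm blocks the top view. Next is the small cup.

Request:
servo_tool:
  steps:
    - [[0,0.9,0],0,50]
    - [[0,0.9,0],0,50]
    - [[0,0.9,0],0,50]
    - [[0,0.9,0],0,50]
    - [[0,0.9,0],0,50]
    - [[0,0.9,0],0,50]
    - [[0,0.9,0],0,50]
    - [[0,0.9,0],0,50]
    - [[0,0.9,0],0,50]
    - [[-0.06,0.88,0.8],0,50]

```text
time_s: 22.5
tcp_pos: [0.5263, 0.0951, 0.2234]
ee_rot: [0.002, -0.11, 0.994, 0.0]
ft_force: [0.6, 0.4, 0.2]
opening: 0.0501
grip_force: 0.0
```

Request:
servo_tool:
  steps:
    - [[0,0,0],0,50]
    - [[0,0,0],0,50]

```text
time_s: 22.7
tcp_pos: [0.5252, 0.0939, 0.2214]
ee_rot: [-0.0, -0.111, 0.994, -0.0]
ft_force: [1.0, 0.3, -0.2]
opening: 0.05
grip_force: 0.0
```

```bash
python3 - <<'E'
from h import *
from cell import arm
w=arm.grab_frame("wrist"); s=arm.state(); print(s["time_s"],s["tcp_pos"])
g=np.array([.5260,.0937,.1422]); yaw=np.radians(12.8); a=np.array([-.5*np.cos(yaw),-.5*np.sin(yaw),.866])
b=blob(w,"o"); print(b[0],b[1],"pred",proj(w,g-.005*a)); print(rel(s,g-[0,0,.008],102.8)); print(boxfit([w],"o",g-.005*a,yaw),g-.005*a)
E
```

```text
22.75 [0.52552329 0.09339752 0.2217071 ]
[350.80930233 209.57312661] [ 287  174  119   88 3870] pred [[253.82757305 209.00137895]]
(array([-0.02,  0.01,  3.5 ]), 'yangle', np.float64(102.7), 'turn', np.float64(-0.017729341576597335))
(array([  96.19124623,    6.67809211, -112.27862269]), np.float64(18.347766215634824), np.float64(1.0000499486923218)) [0.52843787 0.09425387 0.13787   ]
```

The largest orange blob was the rack's wood, so I check only the component near the prediction.

```bash
python3 - <<'E'
from h import *
from cell import arm
w=arm.grab_frame("wrist"); h=cv2.cvtColor(w["img"],cv2.COLOR_RGB2HSV); print(h[209,254])
m=cv2.inRange(h,(4,205,150),(17,255,255)); n,l,s,c=cv2.connectedComponentsWithStats(m)
for i in range(1,n):
    if s[i,4]>60: print(c[i],s[i])
E
```

```text
[ 14 255 121]
[255.09569378 198.28708134] [247 192  17  13 209]
```

Request:
servo_tool:
  steps:
    - [[0,0,0.8],0,50]
    - [[0,0,0.9],0,50]
    - [[0,0,0.9],0,50]
    - [[0,0,0.85],0,50]
    - [[0,0,0.05],0,50]
    - [[0,0,0],0,20]
    - [[0,0,0],0,0]
    - [[0,0,0],0,0]
    - [[0,0,0],0,0]
    - [[0,0,0],0,0]

```text
time_s: 23.8
tcp_pos: [0.5255, 0.0941, 0.1342]
ee_rot: [0.0, -0.112, 0.994, 0.0]
ft_force: [0.4, 1.2, -1.1]
opening: 0.014
grip_force: 30.3
```

Request:
servo_tool:
  steps:
    - [[0,0,0],0,0]
    - [[0.1,0,-0.17],0,0]
    - [[0.25,0,-0.43],0,0]
    - [[0.25,0,-0.43],0,0]
    - [[0.25,0,-0.43],0,0]
    - [[0.25,0,-0.43],0,0]
    - [[0.25,0,-0.43],0,0]
    - [[0.25,0,-0.43],0,0]
    - [[0.2,0,-0.4],0,0]
    - [[0,0,0],0,0]

```text
time_s: 24.8
tcp_pos: [0.4815, 0.0841, 0.214]
ee_rot: [0.001, -0.112, 0.994, 0.0]
ft_force: [0.7, 0.2, -0.2]
opening: 0.0134
grip_force: 30.0
```

Request:
servo_tool:
  steps:
    - [[0,-0.5,-0.2],0,0]
    - [[0,-0.9,0],0,0]
    - [[0,-0.9,0],0,0]
    - [[0,-0.9,0],0,0]
    - [[0,-0.9,0],0,0]
    - [[-0.3,-0.9,0],0,0]
    - [[-0.3,-0.7,0],0,0]
    - [[-0.3,0,0],0,0]
    - [[0,0,0.4],0,0]
    - [[0,0,0.8],0,0]

```text
time_s: 25.8
tcp_pos: [0.5353, -0.0495, 0.1872]
ee_rot: [0.001, -0.112, 0.994, 0.0]
ft_force: [0.1, 0.9, -1.7]
opening: 0.0139
grip_force: 30.0
```

Request:
servo_tool:
  steps:
    - [[0,0,0.8],0,0]
    - [[0,0,0.8],0,0]
    - [[0,0,0.8],0,0]
    - [[0,0,0.6],0,0]
    - [[0,0,0.4],0,0]
    - [[0,0,0],0,0]
    - [[0,0,0],0,0]

```text
time_s: 26.5
tcp_pos: [0.5349, -0.0498, 0.1026]
ee_rot: [-0.0, -0.112, 0.994, -0.0]
ft_force: [0.1, -0.8, 0.1]
opening: 0.0134
grip_force: 30.0
```

Descending to contact (expected near .097).

Request:
servo_tool:
  steps:
    - [[0,0,0.08],0,0]
    - [[0,0,0.08],0,0]
    - [[0,0,0.04],0,0]
    - [[0,0,0.04],0,0]
    - [[0,0,0],0,0]

```text
time_s: 27.0
tcp_pos: [0.5354, -0.0499, 0.097]
ee_rot: [0.0, -0.112, 0.994, 0.0]
ft_force: [-1.3, -0.3, 7.2]
opening: 0.014
grip_force: 30.0
```

Request:
servo_tool:
  steps:
    - [[-0.1,0,0.04],0,0]
    - [[-0.18,0,0.02],0,0]
    - [[-0.18,0,0.02],0,0]
    - [[-0.18,0,0.03],0,0]
    - [[-0.18,0,0.03],0,0]

```text
time_s: 27.5
tcp_pos: [0.5552, -0.0457, 0.0936]
ee_rot: [0.0, -0.111, 0.994, -0.0]
ft_force: [-3.1, -0.7, 9.8]
opening: 0.0139
grip_force: 30.0
```

Request:
servo_tool:
  steps:
    - [[-0.18,0,0.04],0,0]
    - [[-0.17,0,0.05],0,0]
    - [[-0.17,0,0.05],0,0]
    - [[-0.17,0,0.06],0,0]
    - [[-0.17,0,0.06],0,0]
    - [[-0.17,0,0.07],0,0]
    - [[-0.16,0,0.08],0,0]
    - [[-0.1,0,0.08],0,0]
    - [[0,0,0],0,0]

```text
time_s: 28.4
tcp_pos: [0.5875, -0.0382, 0.0815]
ee_rot: [0.001, -0.112, 0.994, -0.0]
ft_force: [1.1, 1.0, 9.3]
opening: 0.0136
grip_force: 30.0
```

```bash
python3 - <<'E'
from h import *
from cell import arm
f=arm.grab_frame("scene"); w=arm.grab_frame("wrist"); s=arm.state(); print(s["tcp_pos"],s["ft_force"])
u=proj(f,s["tcp_pos"])[0].astype(int); print(u)
cv2.imwrite("pics/s7.png",np.hstack([cv2.resize(f["img"][u[1]-40:u[1]+50,u[0]-40:u[0]+50,::-1],None,fx=4,fy=4),cv2.resize(w["img"][:,:,::-1],None,fx=.8,fy=.9375)]))
E
```

```text
[ 0.58749173 -0.0381846   0.08154674] [1.97405776 0.42141631 7.07337225]
[263 199]
```

View pics/s7.png

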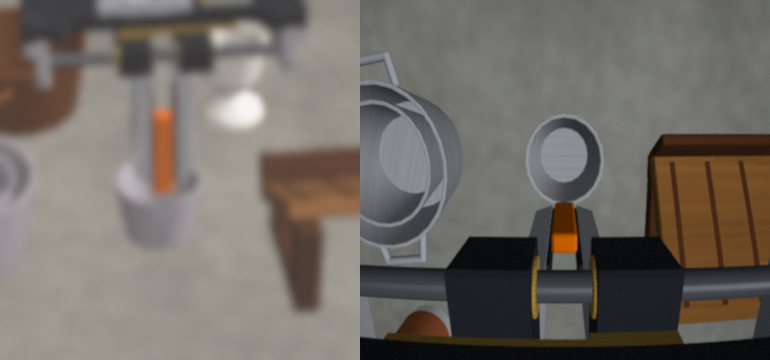

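The small cup is upright, with its rim at (565,160) and handle at (565,228) in the wrist half. The medium sits inside the large at left. I release, re-grip and measure both.

Request:
servo_tool:
  steps:
    - [[0,0,0],0,20]
    - [[0,0,0],0,30]
    - [[0,0,0],0,30]
    - [[0,0,0],0,30]
    - [[0,0,0],0,10]
    - [[0,0,0],0,0]
    - [[0,0,0],0,0]
    - [[0,0,0],0,0]

```text
time_s: 29.3
tcp_pos: [0.5863, -0.0383, 0.0807]
ee_rot: [-0.0, -0.112, 0.994, -0.0]
ft_force: [-0.1, -0.7, 0.6]
opening: 0.014
grip_force: 30.0
```

```bash
python3 - <<'E'
from h import *
from cell import arm
w=arm.grab_frame("wrist");t=arm.grab_frame("top");f=arm.grab_frame("scene"); s=arm.state(); p=s["tcp_pos"]; M=toolM(s); print(s["time_s"],p,s["opening"],s["ft_force"].round(1))
c0=p+M[:,0]*.03; c0[2]=.044
for im in (w,t): c,b=ringfit(im,c0,.031,.008); print("small",c,b,"tool mm",(M.T@(c-p)*1e3).round(1))
L=np.array([.5885,-.1845,.06]); m=L-[0,0,.004]
for n,im in(("top",t),("scene",f),("wrist",w)): print(n,"L",ringfit(im,L,.056),"M",ringfit(im,m,.043))
bt,bs=blob(t,"b"),blob(f,"b"); print(bt[1],bs[1],tri([t,f],[bt[0],bs[0]]))
u=proj(t,L)[0].astype(int);v=proj(w,L)[0].astype(int)
A=cv2.resize(t["img"][u[1]-40:u[1]+40,u[0]-40:u[0]+40,::-1],(390,390),interpolation=2)
cv2.imwrite("pics/c8.png",A)
E
```

```text
29.45 [ 0.58631254 -0.03823855  0.08067123] 0.013909189872146078 [ 0.1 -0.4 -1. ]
small [ 0.55905959 -0.04689172  0.044     ] (np.float32(51.75637), np.float64(0.002), np.float64(-0.002)) tool mm [28.5 -2.4 36.7]
small [ 0.56405959 -0.03689172  0.044     ] (np.float32(11.874924), np.float64(0.006999999999999999), np.float64(0.008)) tool mm [21.4  6.2 36.7]
top L (array([ 0.5905, -0.1815,  0.06  ]), (np.float32(71.87003), np.float64(0.002000000000000012), np.float64(0.003000000000000013))) M (array([ 0.5855, -0.1855,  0.056 ]), (np.float32(73.076515), np.float64(-0.0029999999999999923), np.float64(-0.0009999999999999905)))
scene L (array([ 0.5835, -0.1855,  0.06  ]), (np.float32(70.53258), np.float64(-0.004999999999999994), np.float64(-0.0009999999999999905))) M (array([ 0.5915, -0.1935,  0.056 ]), (np.float32(62.27673), np.float64(0.003000000000000013), np.float64(-0.008999999999999998)))
wrist L (array([ 0.5875, -0.1835,  0.06  ]), (np.float32(72.14756), np.float64(-0.0009999999999999905), np.float64(0.0010000000000000113))) M (array([ 0.5865, -0.1845,  0.056 ]), (np.float32(85.420265), np.float64(-0.0019999999999999914), np.float64(1.0408340855860843e-17)))
[323 192   7   9  39] [193 180   4  19  47] (array([ 0.58365237, -0.2269123 ,  0.10117863]), np.float64(0.10031277616758416))
```

View pics/c8.png

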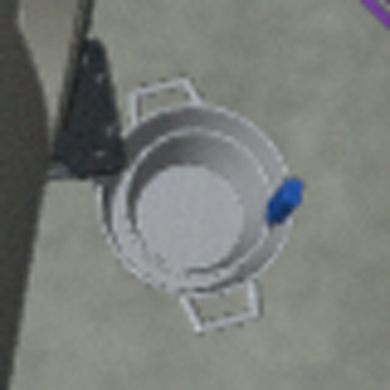

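The medium cup is coaxial with the large at (.587,−.185). The small's seated TCP z is .0807, so home will be .0887. I lift it and move over.

Request:
servo_tool:
  steps:
    - [[0,0,-0.4],0,0]
    - [[0,0,-0.9],0,0]
    - [[0,0,-0.9],0,0]
    - [[0,0,-0.9],0,0]
    - [[0,0,-0.9],0,0]
    - [[0,0,-0.4],0,0]
    - [[0,-0.5,0],0,0]
    - [[0,-0.8,0],0,0]
    - [[0,-0.8,0],0,0]
    - [[0,-0.8,0],0,0]

```text
time_s: 30.45
tcp_pos: [0.6021, -0.1106, 0.1895]
ee_rot: [-0.001, -0.111, 0.994, -0.0]
ft_force: [0.1, 0.6, -0.2]
opening: 0.0137
grip_force: 30.0
```

Request:
servo_tool:
  steps:
    - [[0,-0.8,0],0,0]
    - [[0,-0.8,0],0,0]
    - [[0.07,-0.8,0],0,0]
    - [[0,-0.4,0],0,0]
    - [[0,0,0],0,0]
    - [[0,0,0],0,0]

```text
time_s: 31.05
tcp_pos: [0.616, -0.1771, 0.1901]
ee_rot: [-0.0, -0.112, 0.994, 0.0]
ft_force: [0.0, 0.0, -0.8]
opening: 0.0139
grip_force: 30.0
```

```bash
python3 - <<'E'
from h import *
from cell import arm
s=arm.state(); M=toolM(s); print(s["time_s"],s["tcp_pos"],s["opening"],s["ft_force"].round(1),s["joint_positions"].round(2))
P=np.array([.587,-.185,0])-M[:,0]*.0295; P[2]=.0887; print(P,rel(s,P,102.8))
E
```

```text
31.05 [ 0.61600788 -0.17714763  0.19009836] 0.01390090025265109 [ 0.   0.  -0.8] [-0.12  0.42  0.4   1.73 -0.19  1.03  2.14]
[ 0.61576558 -0.17845855  0.0887    ] (array([ 0.02, -0.05,  4.06]), 'yangle', np.float64(102.8), 'turn', np.float64(0.0022953736254549993))
```

Request:
servo_tool:
  steps:
    - [[0.02,-0.05,0.3],0,0]
    - [[0,0,0.6],0,0]
    - [[0,0,0.6],0,0]
    - [[0,0,0.6],0,0]
    - [[0,0,0.5],0,0]
    - [[0,0,0.4],0,0]
    - [[0,0,0.4],0,0]
    - [[0,0,0.3],0,0]
    - [[0,0,0],0,0]

```text
time_s: 31.95
tcp_pos: [0.6156, -0.1788, 0.0972]
ee_rot: [-0.001, -0.112, 0.994, 0.0]
ft_force: [0.1, 0.7, -0.4]
opening: 0.0136
grip_force: 30.0
```

Request:
servo_tool:
  steps:
    - [[0,0,0.08],0,0]
    - [[0,0,0.08],0,0]
    - [[0,0,0.06],0,0]
    - [[0,0,0.04],0,0]
    - [[0,0,0],0,0]

```text
time_s: 32.45
tcp_pos: [0.616, -0.179, 0.0917]
ee_rot: [-0.0, -0.112, 0.994, -0.0]
ft_force: [-0.7, -0.1, -0.4]
opening: 0.0141
grip_force: 30.0
```

Request:
servo_tool:
  steps:
    - [[0,0,0.04],0,0]
    - [[0,0,0.04],0,0]
    - [[0,0,0.03],0,0]
    - [[0,0,0],0,0]

```text
time_s: 32.85
tcp_pos: [0.616, -0.1789, 0.0889]
ee_rot: [-0.0, -0.112, 0.994, 0.0]
ft_force: [0.5, 0.1, 0.3]
opening: 0.0139
grip_force: 30.0
```

Request:
servo_tool:
  steps:
    - [[0,0,0.03],0,0]
    - [[0,0,0.02],0,0]
    - [[0,0,0],0,0]

```text
time_s: 33.15
tcp_pos: [0.6163, -0.179, 0.0886]
ee_rot: [0.0, -0.112, 0.994, 0.0]
ft_force: [-3.0, 1.0, 12.2]
opening: 0.0137
grip_force: 30.0
```

It makes contact at the home height. I open, rise and move away.

Request:
servo_tool:
  steps:
    - [[0,0,-0.03],0,0]
    - [[0,0,0],0,18]
    - [[0,0,0],0,24]
    - [[0,0,0],0,30]
    - [[0,0,0],0,30]
    - [[0,0,-0.3],0,30]
    - [[0,0,-0.7],0,30]
    - [[0,0,-1],0,30]
    - [[0,0,-1],0,30]
    - [[0,0,-1],0,30]

```text
time_s: 34.15
tcp_pos: [0.616, -0.179, 0.19]
ee_rot: [0.0, -0.111, 0.994, -0.0]
ft_force: [-0.3, 0.1, 0.7]
opening: 0.0303
grip_force: 0.0
```

Request:
servo_tool:
  steps:
    - [[0,0,-1],0,30]
    - [[0,0.5,-1],0,30]
    - [[0,1,0],0,30]
    - [[0,1,0],0,30]
    - [[0,1,0],0,30]
    - [[0,1,0],0,30]
    - [[0,1,0],0,30]
    - [[0,1,0],0,30]
    - [[0,1,0],0,30]
    - [[0,1,0],0,30]

```text
time_s: 35.15
tcp_pos: [0.5686, 0.0291, 0.2391]
ee_rot: [0.0, -0.111, 0.994, 0.0]
ft_force: [0.2, -0.5, 0.4]
opening: 0.0303
grip_force: 0.0
```

Request:
servo_tool:
  steps:
    - [[0,0.5,0],0,30]
    - [[0,0,0],0,30]
    - [[0,0,0],0,30]

```text
time_s: 35.45
tcp_pos: [0.5664, 0.0394, 0.2387]
ee_rot: [0.0, -0.111, 0.994, -0.0]
ft_force: [0.8, -0.3, -0.3]
opening: 0.0296
grip_force: 0.0
```

```bash
python3 - <<'E'
from h import *
from cell import arm
t,f=arm.grab_frame("top"),arm.grab_frame("scene"); s=arm.state(); print(s["time_s"],s["tcp_pos"])
L=np.array([.587,-.185,.06]); print("small",ringfit(t,L-[0,0,.008],.031),"med",ringfit(t,L-[0,0,.004],.043))
u=proj(t,L)[0].astype(int);v=proj(f,L)[0].astype(int)
c=lambda i,u:cv2.resize(i["img"][u[1]-60:u[1]+60,u[0]-60:u[0]+60,::-1],(390,390),interpolation=2)
cv2.imwrite("pics/c9.png",np.hstack([c(t,u),c(f,v)]))
E
```

```text
35.55 [0.56638989 0.03899619 0.23858758]
small (array([ 0.575, -0.173,  0.052]), (np.float32(68.10039), np.float64(-0.012), np.float64(0.012000000000000021))) med (array([ 0.598, -0.192,  0.056]), (np.float32(72.16926), np.float64(0.01100000000000002), np.float64(-0.006999999999999996)))
```

View pics/c9.png

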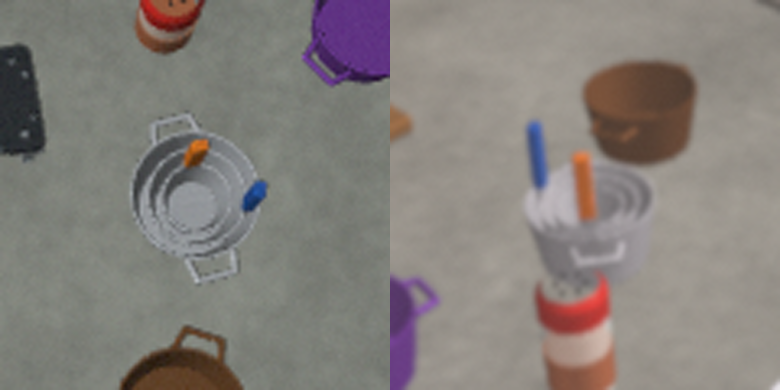

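The picture shows three concentric rims at (195,195) in the top half. Both handles stand upright, orange at (197,152) and blue at (255,195), and the bystanders are unmoved. I hand in.

```bash
python3 -c "
from cell import arm
print(arm.sign_off())"
```

```text
the job is handed in; nothing more can be done
None
```

The medium cup is home and upright in the big two-eared cup, with the small cup home and upright inside it. I handed the job in at about 35.5 s of the 61 s limit, with the arm clear and the egg cup, shaker and strainer not touched.

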